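# Rescue a tipped fitting from the turntable and shut it in the roll-top store

## Robot

A 6-joint arm with a two-finger parallel gripper is mounted at the origin on the work surface. World frame = base frame: x ahead of the robot, y to its left, z up, the work surface at z = 0. Lengths are in mm, angles in rad, forces in N, time in s.
With the tool pointing down it reaches from about 300 to 875 mm from the base axis. Payload 4.2 kg.
Tool frame: the origin (TCP) lies on the centre line of the jaws, within the pads' length; the fingertips stand arm.tip_reach ahead of it and the grasp point (between the pads) lies 2 mm behind it (arm.tip_reach is the distance from the TCP to the fingertips, in mm); z points along the fingers, y is the line along which they close (so a half turn about z gives the same grasp; the last joint's range is limited). The gripper opens to 85 mm and grips with 20 to 120 N. Pads are 22 mm wide; open, the fingers measure 114 mm over their backs; the gripper's body (76 mm by 85 mm) begins 54 mm behind the grasp point. The pads swing forward as they close: fully open they stand 13 mm farther back than shut.
Start: joints at [-1.122, 0.32, 1.565, -0, 1.257, -0.02], TCP at [259.799, -512.976, 248.338] pointing down, gripper open.
Joint ranges: [-3.11, 3.11], [-0.84, 2.01], [0.21, 2.61], [-1.34, 4.49], [0.05, 2.63], [-2.56, 2.56]. Speed limits (rad/s): [2.57, 2.57, 3.14, 3.14, 3.14, 3.14].

## Interface

Orientations are given as a unit quaternion [w, x, y, z].
In Python, from station import arm, vision gives the robot as it stands. The module is installed in compiled form; this text tells all that it offers.
- The arm moves only by the shell command python3 -m creep 'ROWS'. ROWS is JSON, a list that holds one entry, the list of rows, each a list of 7 numbers: the opening, from -1 (shut) to 1 (fully open), then the shift along the world's x, y, z as a fraction of full scale, then the turn, a rotation vector about the world's x, y, z as a fraction of full scale. A call has 1 to 8 rows; each row shifts and turns the commanded pose from where the row before left it; what a row does not reach is not made up. Full scale, the value 1, is 0.06 m for a shift and 120 degrees for a turn. A row lasts 1/8 s, in which the tool goes at most 62.5 mm and 10.7 degrees, less where a joint would pass 70% of its speed; a pose out of reach is approached as far as the arm can. A call with a number of a shift or a turn outside -1 to 1 is refused whole. A call with a gripper value outside its range is refused whole. The fingers move at their own pace and stop on an object; the grip force is fixed at half the most. Time passes only in rows, so rows that do not move let the fingers close. It gives the time, the measured TCP pose, the force, the opening and the grip force at its end, in the units of the state.
- arm.get_state(): the state, without advancing time (a new reading comes with each control period).
- vision.grab_frame(name): name is "scene" or "side" or "wrist"; returns the picture (480x640x3 uint8, red, green, blue); there is no depth.
- vision.calibration(name): a dict with "fov_y" (degrees; the focal length in pixels is half the picture's height over the tangent of half this angle, whatever the lens; pixels are square), "cx", "cy" (the principal point, pixels), "position" and "rotation" of the camera in the world; the wrist camera has in their place "hand_eye" (4x4, takes a point from camera to tool coordinates, whose origin is the TCP and whose axes are the flange's). Camera axes: x right, y down, z forward; pixel columns grow to the right and rows downward; lengths in mm; the calibration is good to about 2 mm. A picture is of the moment at which its call begins: read the wrist's pose just before it. calibration takes no time and is no camera call.
- arm.hand_in(): hands the job in; it is judged then, once.
The state is a dict: "t": time; "qpos": joint angles; "dq": joint speeds; "joint_efforts": joint torques, N m; "position": TCP position; "eef_rot": TCP orientation; "force": force on the tool from outside, world axes, zero at the start; "torque": the same for the moment, N m; "width": finger opening in mm; "grip_force": force on a finger pad.
Only numpy, scipy, OpenCV 4.12 (cv2) and the standard library are available. Lean on these libraries where they do the work, as an engineer would, in place of code of your own. Each camera call takes 0.05 s, during which the arm holds its last target. There are 200 camera calls.

## Task

One welded fitting has tipped over on the free-spinning turntable: lift it off, leaving the two beside it standing on the turntable, stand it nipple up on the green setting plate and let go. Then take it again and stand it upright on the rubber pad in the store's empty bay, let go, and roll the tambour door fully shut. Do not disturb the fitting already in the store or the marker and try square on the bench.

Things in the scene. Friction and masses are not known exactly. Their poses are not given: they have to be found in the camera images.
- fitting: Tipped steel fitting: closed square tube 40 x 40 x 85 mm, brass nipple (18 mm diameter, 25 mm long) centred on one end; 0.25 to 0.5 kg. Origin: centre of the plain end; z runs along the tube to the nipple (up when it stands); x, y square to the faces. It starts lying flat on a face on the robot's side of the turntable, nipple pointing to the left (within 40 degrees of world +y).
- mate_a: A like fitting standing upright, nipple up, on the far half of the turntable. Origin: centre of its underside, z up.
- mate_b: Another like fitting standing upright on the far half of the turntable. Origin: centre of its underside, z up.
- turntable: Blue foot of the turntable, fixed to the bench left or right of the robot's centre line (the store is on the other side); origin on the spin axis at bench height, z up. It carries a round aluminium faceplate, 260 mm diameter, top 46 mm above the bench.
- faceplate (a joint): Angle of the faceplate in rad. It spins freely, without a motor or brake, at a light touch.
- setting_plate: Green steel plate, 120 x 120 x 12 mm, fixed to the bench between turntable and store. Origin: centre of its underside; its upper face is at z = 12 mm.
- store: Blue roll-top store, fixed. Plinth 350 (x) x 310 (y) x 75 mm high, its top the inner floor; end cheeks of radius 172 mm, 280 mm apart inside; fixed rear canopy. Origin: centre of the underside, -x the front (to the robot). Front sill 30 mm high at x = -163 mm; a 12 mm high rail at y = 0 parts two bays. The door's track: a circle of outer radius 160 mm about the line x = 0, z = 75 mm, along y.
- free_bay (a point): Centre of the black rubber pad (100 mm in x, 110 mm in y, flush with the floor) in the empty bay, the one on the store's -y side; axes as the store's.
- stored: A like fitting already standing in the store's other bay (+y side), about 142 mm from the free bay's centre. Origin: centre of its underside, z up.
- tambour (a joint): Roll-top door of slats, in rad: 0 fully closed (front edge down), 1.58 fully rolled back. It turns about the track line (store x = 0, z = 75 mm) and stays where it is left; about 1 to 6 N at the bar moves it.
- tambour_bar (a point): Middle of the door's black pull bar: round, 12 mm diameter, 140 mm long along the store's y, its axis 35 mm off the slats' outside. At joint value t it lies in the store's frame at x = -195 cos(t + 0.262) mm, z = 75 + 195 sin(t + 0.262) mm. It starts rolled back, near the top.
- square: Steel try square, 105 mm blade and 120 mm stock, lying flat behind the setting plate; not to be disturbed. Origin: under the stock's middle.
- marker: White marker with a red cap, 135 mm long, lying between setting plate and square; not to be disturbed. Origin: under its barrel's middle.
Not all that is in view belongs to the job. What is shaped like the mate_b but purple or red is not meant.

How it is judged (in metres and radians):
On the way, in this order (a step that is already met when the one before it is completed fails the run):
1. the tipped fitting is lifted clear of the turntable (z of fitting in the frame of turntable above 0.091 m and contact force between fitting and turntable below 0.05 N), for 0.1 s.
2. the fitting stands upright, nipple up, on the green setting plate, let go (angle between fitting's own z axis and vertical below 0.1 rad and horizontal distance between fitting and setting_plate below 0.065 m and z of fitting in the frame of setting_plate between 0.008 and 0.016 m and contact force between fitting and the fingers below 0.05 N and linear speed of fitting below 0.02 m/s and angular speed of fitting below 0.2 rad/s), for 0.2 s.
3. the fitting stands upright on the pad in the store's empty bay, let go (angle between fitting's own z axis and vertical below 0.1 rad and x of fitting in the frame of free_bay between -0.03 and 0.03 m and y of fitting in the frame of free_bay between -0.035 and 0.035 m and z of fitting in the frame of free_bay between -0.004 and 0.004 m and contact force between fitting and the fingers below 0.05 N and linear speed of fitting below 0.02 m/s and angular speed of fitting below 0.2 rad/s), for 0.2 s.
At the end, for the whole second after the job is handed in: The fitting stands upright (within 0.1 rad), nipple up and at rest, on the store's floor in the empty bay, its origin within 30 mm (x) and 35 mm (y) of the pad's centre; the tambour door is shut to within 0.05 rad; the other two fittings still stand on the turntable (angle between each of fitting, mate_a, mate_b's own z axis and vertical below 0.1 rad and x of fitting in the frame of free_bay between -0.03 and 0.03 m and y of fitting in the frame of free_bay between -0.035 and 0.035 m and z of fitting in the frame of free_bay between -0.004 and 0.004 m and linear speed of fitting below 0.02 m/s and angular speed of fitting below 0.2 rad/s and horizontal distance between each of mate_a, mate_b and turntable below 0.13 m and z of each of mate_a, mate_b in the frame of turntable above 0.04 m and value of joint tambour below 0.05 rad); the robot touches nothing.
It fails at once if a standing fitting on the turntable is tipped or knocked off (angle between any of mate_a, mate_b's own z axis and vertical above 0.4 rad or height (world z) of any of mate_a, mate_b below 0.034 m).
It fails at once if the fitting already in the store is tipped or shifted by more than 20 mm (angle between stored's own z axis and vertical above 0.3 rad or distance of stored from where it was at the start of the episode above 0.02 m).
It fails at once if the try square or the marker is moved by more than 30 mm (distance of any of square, marker from where it was at the start of the episode above 0.03 m).
It also fails if it takes over 72 s, if anything falls off the work surface, if the arm or the gripper's body presses on something with over 40 N, if the wrist force passes 120 N, or if a joint passes its speed limit or range.

## Working session

There is one attempt and no reset: what is moved stays moved. The work goes in short steps, Python scripts to look and compute and a shell command to move; the robot and the scene stay as the last step left them, time stands still between calls to the robot, and variables do not carry over. Pictures are saved under pics/ and viewed, at most 10 in all, crops included, and the job is handed in when it is done.

```bash
mkdir -p pics; cat > h.py <<'E'
import numpy as np,cv2
from station import arm,vision
from scipy.spatial.transform import Rotation as R
def snap(n,f):
    s=arm.get_state(); im=vision.grab_frame(n); cv2.imwrite('pics/'+f,im[:,:,::-1]); return s
def rot(q): return R.from_quat([q[1],q[2],q[3],q[0]]).as_matrix()
def cam(n,s=None):
    c=vision.calibration(n); f=240/np.tan(np.radians(c['fov_y'])/2)
    if n=='wrist':
        H=np.array(c['hand_eye']); T=rot(s['eef_rot'])
        Rm=T@H[:3,:3]; p=T@H[:3,3]+np.array(s['position'])
    else:
        p=np.array(c['position']); r=np.array(c['rotation']); Rm=r if r.shape==(3,3) else rot(r)
    return f,c['cx'],c['cy'],p,Rm
def px(n,u,v,z,s=None):
    f,cx,cy,p,Rm=cam(n,s); d=Rm@np.array([(u-cx)/f,(v-cy)/f,1]); return (p+d*(z-p[2])/d[2]).round(1)
def proj(n,P,s=None):
    f,cx,cy,p,Rm=cam(n,s); c=Rm.T@(np.array(P)-p); return (cx+f*c[0]/c[2]).round(1),(cy+f*c[1]/c[2]).round(1)
E
python3 - <<'E'
from h import *
s=snap('scene','scene.png'); snap('side','side.png')
print(vision.calibration('scene'),vision.calibration('side'),vision.calibration('wrist'),arm.tip_reach);print(s)
E
```

```text
{'fov_y': 54.833235342488315, 'cx': 319.3552057137282, 'cy': 239.2278616002827, 'position': array([ 668.55621113,  206.39172357, 1090.69776054]), 'rotation': array([-0.0405393 ,  0.26468073,  0.95098189, -0.15470654])} {'fov_y': 54.78927374417645, 'cx': 314.01188774754837, 'cy': 242.21908615508508, 'position': array([ 362.00390596,  221.94486378, 1067.07288872]), 'rotation': array([ 0.02817097, -0.19849801,  0.96682766, -0.15826945])} {'fov_y': 58.617389599153256, 'cx': 316.19436598723695, 'cy': 246.5446871812322, 'hand_eye': array([[-9.41796522e-06, -9.63326691e-01, -2.68331298e-01,
         6.80834768e+01],
       [ 9.99999400e-01, -3.03046037e-04,  1.05285660e-03,
        -6.66412531e-02],
       [-1.09556160e-03, -2.68331127e-01,  9.63326116e-01,
        -1.24488903e+02],
       [ 0.00000000e+00,  0.00000000e+00,  0.00000000e+00,
         1.00000000e+00]])} 17.0
{'t': 0.0, 'qpos': array([-1.12200929e+00,  3.20284665e-01,  1.56566861e+00, -3.44356399e-05,
        1.25737420e+00, -2.00287304e-02]), 'dq': array([-0.00124385,  0.00021452, -0.00082696, -0.00167231,  0.00236884,
        0.00049329]), 'joint_efforts': array([-3.33514945e-04, -4.15522993e+01, -2.34156990e+01,  1.69507662e-04,
        8.29475495e-03,  6.61946828e-06]), 'position': array([ 259.58994858, -512.57780872,  247.49042184]), 'eef_rot': array([-8.44069737e-04,  9.72650439e-01,  2.32272193e-01, -2.00532995e-04]), 'force': array([-0.57794394,  0.1071057 ,  0.73448928]), 'torque': array([-0.02781583, -0.00253598,  0.01496491]), 'grip_force': 0.0, 'width': 85.09610840787057}
```

View pics/scene.png

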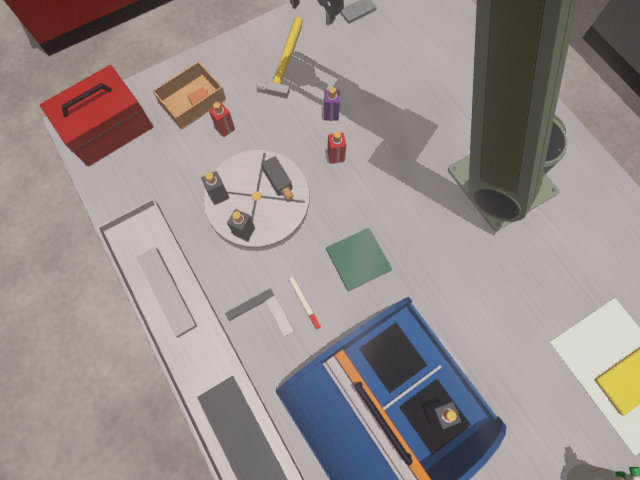

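View pics/side.png

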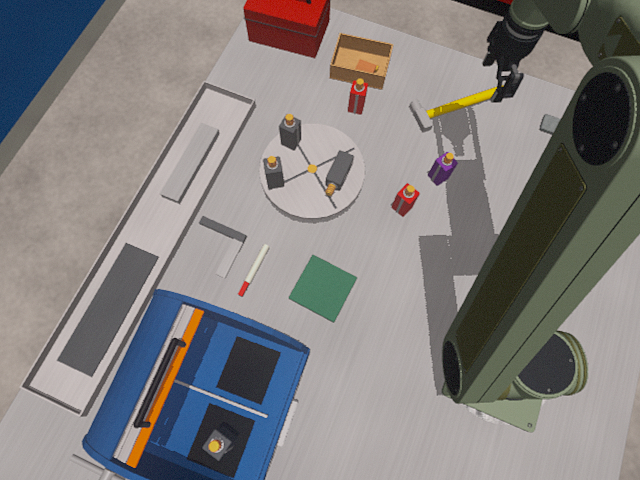

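The dark fitting lying down is at scene (278,178), with its nipple at (288,195) and its plain end at about (268,160). Things it could be confused with: standing dark mates (214,186) and (240,224); red fittings (337,148) and (222,118); purple (332,103); the stored one (447,415). I choose the lying dark one and check it in a crop.

```bash
python3 - <<'E'
from h import *
a=cv2.imread('pics/scene.png');b=cv2.imread('pics/side.png')
A=cv2.resize(a[140:260,190:320],None,fx=3,fy=3,interpolation=cv2.INTER_CUBIC)
B=cv2.resize(b[110:230,245:375],None,fx=3,fy=3,interpolation=cv2.INTER_CUBIC)
C=cv2.resize(a[290:490,270:510],(390,310)); D=cv2.resize(b[285:480,75:315],(390,310))
C=cv2.resize(a[290:480,270:510],(390,309))
cv2.imwrite('pics/c1.png',np.hstack([A,B])) 
cv2.imwrite('pics/c1.png',cv2.resize(np.vstack([np.hstack([A,B]),np.hstack([C,cv2.resize(b[285:475,75:315],(390,309))])]),None,fx=.89,fy=.89) if 0 else np.hstack([A,B]))
for n,l in dict(plate=('scene',359,259,12),sq=('scene',265,305,0),tt=('scene',256,196.5,46),ma=('scene',210,172,120),nip=('scene',288,194,66),plain=('scene',268,162,86),padc=('scene',392,356,75),stpad=('scene',435,416,75)).items(): print(n,px(*l))
for n,l in dict(plate=('side',323,288,12),tt=('side',312,169,46),nip=('side',330,191,66),plain=('side',344,155,86),padc=('side',249,370,75),stpad=('side',221,438,75),bar1=('side',182,341,270),bar2=('side',140,424,270)).items(): print(n,px(*l))
E
```

```text
plate [431.7 -10.8  12. ]
sq [681.1 -33.    0. ]
tt [ 569.6 -269.2   46. ]
ma [ 638.6 -345.5  120. ]
nip [ 502.3 -225.9   66. ]
plain [ 504.9 -315.9   86. ]
padc [501.2 219.4  75. ]
stpad [492.5 364.3  75. ]
plate [429.2 -11.1  12. ]
tt [ 567.3 -267.9   46. ]
nip [ 501.3 -221.9   66. ]
plain [ 503.8 -313.1   86. ]
padc [498.8 222.5  75. ]
stpad [493.3 361.3  75. ]
bar1 [596.4 224.2 270. ]
bar2 [595.9 366.1 270. ]
```

View pics/c1.png

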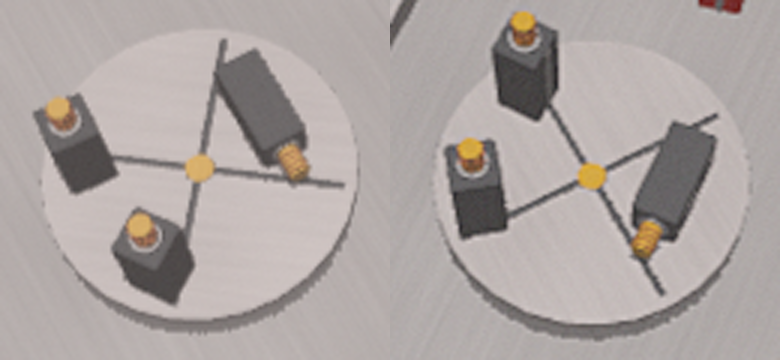

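Confirmed: the chosen one lies at crop-left (260,110), dark with a brass nipple pointing down-right; both mates stand apart from it. Now computing the poses.

```bash
python3 - <<'E'
from h import *
S=[(261.7,165),(275,156.7),(280,195),(291,183.3)]
D=[(339,150.7),(353.3,155),(327.3,180),(341.7,184)]
for n,L in(('scene',S),('side',D)):
    P=np.array([px(n,u,v,86) for u,v in L])
    c=P.mean(0); a=(P[2:].mean(0)-P[:2].mean(0)); print(n,P.tolist(),c,np.linalg.norm(a),np.degrees(np.arctan2(a[1],a[0])))
print('nip',px('scene',190+294/3,140+162/3,66),px('side',245+257/3,110+239/3,66))
for q in ((209.3,174.3),(237.3,215)): print('mate',px('scene',*q,156))
for q in ((289.3,117),(272,158.5)): print('mate side',px('side',*q,156))
print('red',px('side',407,187,110),'purple',px('side',449,156,110),'stored',px('side',214,446,185),px('scene',451,415,185))
E
```

```text
scene [[521.9, -316.7, 86.0], [483.4, -319.7, 86.0], [523.0, -225.0, 86.0], [485.5, -237.9, 86.0]] [ 503.45  -274.825   86.   ] 86.76475378862088 88.94336767270119
side [[519.1, -319.1, 86.0], [483.4, -322.0, 86.0], [515.1, -236.5, 86.0], [480.3, -240.4, 86.0]] [ 499.475 -279.5     86.   ] 82.17671507184991 92.4759244100692
nip [ 502.3 -225.9   66. ] [ 501.2 -225.7   66. ]
mate [ 643.6 -320.7  156. ]
mate [ 635.7 -201.8  156. ]
mate side [ 644.7 -315.9  156. ]
mate side [ 636.3 -203.8  156. ]
red [ 338.2 -281.   110. ] purple [ 274.6 -394.8  110. ] stored [484.2 362.2 185. ] [485.5 360.9 185. ]
```

```bash
cat >> h.py <<'E'
def to(pos,y,z,n=1):
    "rows units from the measured pose to TCP pos with tool y/z axes"
    s=arm.get_state(); y=np.array(y,float);z=np.array(z,float);y/=np.linalg.norm(y);z/=np.linalg.norm(z)
    T=np.column_stack([np.cross(y,z),y,z]); r=R.from_matrix(T@rot(s['eef_rot']).T).as_rotvec(degrees=True)
    d=(np.array(pos)-s['position'])
    print('mm',d.round(1),'deg',r.round(1),'| per row of',n,(d/60/n).round(3),(r/120/n).round(4))
E
python3 -m creep '[[[1,0.504,0.635,-0.035,0,0,0.0657],[1,0.504,0.635,-0.035,0,0,0.0657],[1,0.504,0.635,-0.035,0,0,0.0657],[1,0.504,0.635,-0.035,0,0,0.0657],[1,0.504,0.635,-0.035,0,0,0.0657],[1,0.504,0.635,-0.035,0,0,0.0657],[1,0.504,0.635,-0.035,0,0,0.0657],[1,0.504,0.635,-0.035,0,0,0.0657]]]'
python3 - <<'E'
from h import *
to((502,-208,200),(1,0,0),(0,-.5,-.866),4); print(arm.get_state()['qpos'])
E
```

```text
t: 1.1
position: [502.4, -206.7, 231.2]
eef_rot: [-0.0, 0.706, 0.708, -0.0]
force: [0.6, -0.5, 0.2]
width: 85.5
grip_force: 0.0
mm [ -0.4  -1.3 -31.2] deg [-30.   -0.1  -0.2] | per row of 4 [-0.001 -0.005 -0.13 ] [-0.0625 -0.0002 -0.0004]
[-4.11547401e-01  2.81733030e-01  1.66441198e+00 -7.26348232e-05
  1.19593926e+00 -4.14922322e-01]
```

```bash
python3 -m creep '[[[1,0,0,-0.13,-0.0625,0,0],[1,0,0,-0.13,-0.0625,0,0],[1,0,0,-0.13,-0.0625,0,0],[1,0,0,-0.13,-0.0625,0,0]]]'
python3 - <<'E'
from h import *
s=snap('wrist','w1.png')
to((502,-208,200),(1,0,0),(0,-.5,-.866),4)
for P in ((522,-320,86),(482,-320,86),(522,-235,86),(482,-235,86),(502,-210,66)): print(P,proj('wrist',P,s))
E
```

```text
t: 1.6
position: [501.7, -207.9, 200.3]
eef_rot: [0.185, 0.683, 0.682, -0.184]
force: [-0.4, 0.8, -1.0]
width: 85.3
grip_force: 0.0
mm [ 1.5 -2.2  2.7] deg [ 0.2 -0.2 -0.1] | per row of 4 [ 0.006 -0.009  0.011] [ 0.0005 -0.0004 -0.0002]
(522, -320, 86) (np.float64(344.8), np.float64(287.4))
(482, -320, 86) (np.float64(287.5), np.float64(287.5))
(522, -235, 86) (np.float64(352.1), np.float64(191.4))
(482, -235, 86) (np.float64(280.1), np.float64(191.5))
(502, -210, 66) (np.float64(316.0), np.float64(132.4))
```

View pics/w1.png

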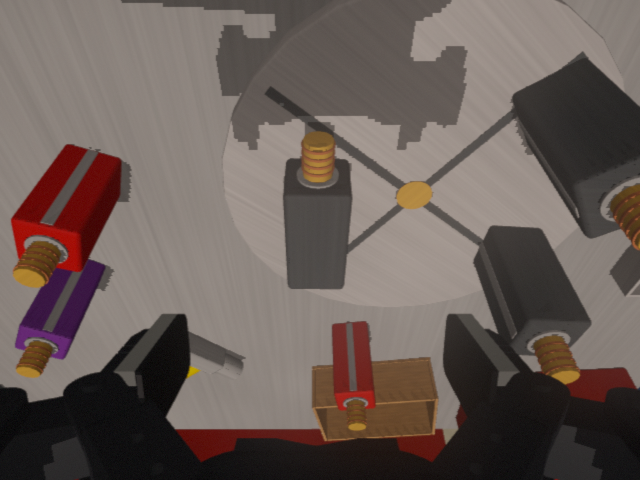

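The wrist picture shows the fitting at columns 284–352, rows 190–288, with the nipple at (318,155). This agrees with the prediction to about 2 mm. Descending to grip.

```bash
python3 -m creep '[[[1,0.01,-0.2,-0.43,0,0,0],[1,0,-0.2,-0.43,0,0,0],[1,0,-0.2,-0.43,0,0,0],[1,0,-0.2,-0.43,0,0,0],[1,0,-0.12,-0.25,0,0,0],[1,0,-0.08,-0.16,0,0,0],[1,0,0,0,0,0,0]]]'
python3 -m creep '[[[-1,0,0,0,0,0,0],[-1,0,0,0,0,0,0],[-1,0,0,0,0,0,0],[-1,0,0,0,0,0,0],[-1,0,0,0,0,0,0],[-1,0,0,0,0,0,0]]]'
```

```text
t: 2.52
position: [502.2, -268.4, 72.3]
eef_rot: [0.183, 0.684, 0.683, -0.183]
force: [0.4, 1.3, 0.4]
width: 85.4
grip_force: 0.0
t: 3.28
position: [502.8, -268.3, 73.4]
eef_rot: [0.184, 0.683, 0.683, -0.183]
force: [-0.4, 1.6, 5.8]
width: 39.3
grip_force: 61.3
```

```bash
python3 -m creep '[[[-1,0,0,0.3,0,0,0],[-1,0,0,0.7,0,0,0],[-1,0,0,0.9,0,0,0],[-1,0,0,0.9,0,0,0],[-1,0,0.5,0,0.0625,0,0],[-1,0,0.5,0,0.0625,0,0],[-1,0,0.5,0,0.0625,0,0],[-1,0,0.5,0,0.0625,0,0]]]'
python3 -m creep '[[[-1,-0.13,0.28,0,0,0,-0.0833],[-1,-0.13,0.28,0,0,0,-0.0833],[-1,-0.13,0.28,0,0,0,-0.0833],[-1,-0.13,0.28,0,0,0,-0.0833],[-1,-0.13,0.28,0,0,0,-0.0833],[-1,-0.13,0.28,0,0,0,-0.0833],[-1,-0.13,0.28,0,0,0,-0.0833],[-1,-0.13,0.28,0,0,0,-0.0833]]]'
python3 - <<'E'
from h import *
to((438,-11,200),(0,-1,0),(.866,0,-.5),7); print(arm.get_state()['qpos'])
E
```

```text
t: 4.28
position: [501.9, -146.8, 240.0]
eef_rot: [-0.002, 0.707, 0.707, 0.001]
force: [0.1, 0.9, -3.2]
width: 39.7
grip_force: 60.7
t: 5.28
position: [439.0, -13.1, 239.7]
eef_rot: [-0.0, 0.996, 0.084, -0.001]
force: [0.1, 0.3, -3.1]
width: 39.3
grip_force: 60.6
mm [ -1.    2.1 -39.7] deg [  5.  -60.   -8.7] | per row of 7 [-0.002  0.005 -0.094] [ 0.006  -0.0714 -0.0104]
[-5.61645257e-02  1.12102905e-01  1.86357955e+00  1.59162169e-04
  1.16777827e+00  1.34656513e+00]
```

```bash
python3 -m creep '[[[-1,0,0.04,0,0,0,-0.0803],[-1,0,0,-0.09,0,-0.0714,0],[-1,0,0,-0.09,0,-0.0714,0],[-1,0,0,-0.09,0,-0.0714,0],[-1,0,0,-0.09,0,-0.0714,0],[-1,0,0,-0.09,0,-0.0714,0],[-1,0,0,-0.09,0,-0.0714,0],[-1,0,0,-0.09,0,-0.0714,0]]]'
python3 - <<'E'
from h import *
to((438,-11,66),(0,-1,0),(.866,0,-.5),5); print(arm.get_state()['qpos']); s=snap('scene','s2.png');snap('side','d2.png')
a=cv2.imread('pics/s2.png');b=cv2.imread('pics/d2.png')
cv2.imwrite('pics/c2.png',np.hstack([cv2.resize(a[170:320,270:420],(400,400)),cv2.resize(b[200:350,240:390],(400,400))]))
E
```

```text
t: 6.28
position: [439.8, 17.9, 211.3]
eef_rot: [-0.043, 0.932, 0.024, 0.36]
force: [0.2, -0.4, -3.1]
width: 39.2
grip_force: 61.1
mm [  -1.8  -28.9 -145.3] deg [ -3.  -17.7  -4.9] | per row of 5 [-0.006 -0.096 -0.484] [-0.0049 -0.0295 -0.0081]
[-0.09713769 -0.09548039  2.39375846  0.95906292  0.19969633  0.53545551]
```

View pics/c2.png

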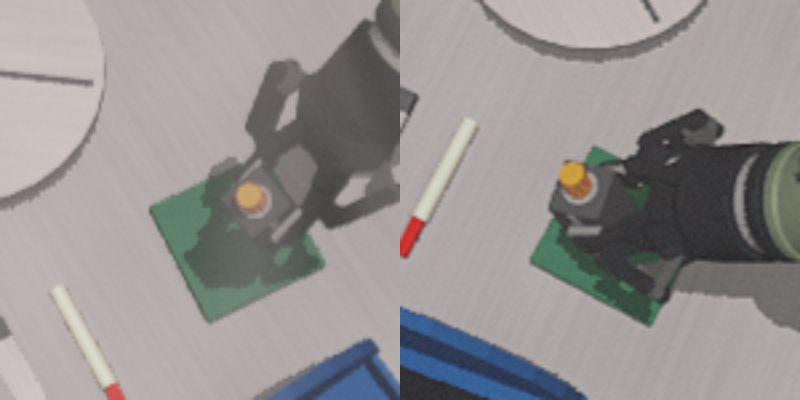

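The picture shows the fitting held near-upright above the plate, but the arm is at its wrist limit (q5≈0.2), so the tilt falls short. I'll swing the tool to point along +y, where the wrist has room.

```bash
python3 -m creep '[[[-1,0,-0.07,0,0,0,0.083],[-1,0,-0.07,0,0,0,0.083],[-1,0,-0.07,0,0,0,0.083],[-1,0,-0.07,0,0,0,0.083],[-1,0,-0.07,0,0,0,0.083],[-1,0,-0.07,0,0,0,0.083],[-1,0,-0.07,0,0,0,0.083],[-1,0,-0.07,0,0,0,0.083]]]'
python3 - <<'E'
from h import *
to((432,-15,120),(1,0,0),(0,.866,-.5),4); print(arm.get_state()['qpos'])
E
```

```text
t: 7.38
position: [438.6, -17.4, 208.2]
eef_rot: [-0.252, 0.721, 0.596, 0.248]
force: [0.3, 1.3, -1.7]
width: 39.7
grip_force: 61.3
mm [ -6.6   2.4 -88.2] deg [18.3 -5.3  8.7] | per row of 4 [-0.028  0.01  -0.368] [ 0.0382 -0.0111  0.0181]
[-0.49819828  0.27310065  1.95921952  0.67778005  1.31587306 -0.6247695 ]
```

```bash
python3 -m creep '[[[-1,-0.028,0.01,-0.368,0.0382,-0.0111,0.0181],[-1,-0.028,0.01,-0.368,0.0382,-0.0111,0.0181],[-1,-0.028,0.01,-0.368,0.0382,-0.0111,0.0181],[-1,-0.028,0.01,-0.368,0.0382,-0.0111,0.0181],[-1,0,0,0,0,0,0]]]'
python3 - <<'E'
from h import *
to((432,-15,64),(1,0,0),(0,.866,-.5),4); print(arm.get_state()['qpos'])
s=snap('scene','s3.png');snap('side','d3.png')
a=cv2.imread('pics/s3.png');b=cv2.imread('pics/d3.png')
cv2.imwrite('pics/c3.png',np.hstack([cv2.resize(a[180:300,310:430],(400,400)),cv2.resize(b[220:340,260:380],(400,400))]))
E
```

```text
t: 8.0
position: [431.7, -13.9, 118.4]
eef_rot: [-0.356, 0.614, 0.609, 0.354]
force: [0.5, 0.3, -3.5]
width: 39.3
grip_force: 61.4
mm [  0.3  -1.1 -54.4] deg [-0.3 -0.3  0.2] | per row of 4 [ 0.001 -0.005 -0.227] [-0.0006 -0.0007  0.0005]
[-0.59073005  0.56980162  2.03237808  0.823153    1.3923914  -1.11547225]
```

View pics/c3.png

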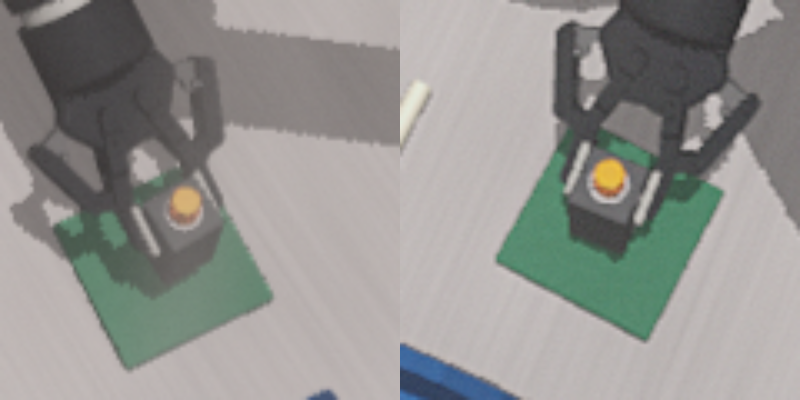

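The fitting is upright, nipple up, above the plate in both views. Lowering it.

```bash
python3 -m creep '[[[-1,0,0,-0.3,0,0,0],[-1,0,0,-0.3,0,0,0],[-1,0,0,-0.15,0,0,0],[-1,0,0,-0.05,0,0,0],[-1,0,0,-0.03,0,0,0],[-1,0,0,0,0,0,0]]]'
```

```text
t: 8.85
position: [432.8, -12.9, 71.6]
eef_rot: [-0.354, 0.612, 0.61, 0.358]
force: [0.7, -0.1, -2.5]
width: 39.2
grip_force: 61.4
```

```bash
python3 -m creep '[[[-1,0,0,-0.04,0,0,0],[-1,0,0,-0.04,0,0,0],[-1,0,0,0,0,0,0]]]'; python3 -m creep '[[[-1,0,0,-0.03,0,0,0],[-1,0,0,0,0,0,0]]]'
```

```text
t: 9.22
position: [432.9, -12.6, 68.7]
eef_rot: [-0.355, 0.611, 0.61, 0.359]
force: [-1.3, -4.1, 7.9]
width: 39.2
grip_force: 62.5
t: 9.48
position: [432.8, -12.4, 68.6]
eef_rot: [-0.355, 0.61, 0.61, 0.36]
force: [-2.4, -6.1, 17.6]
width: 39.5
grip_force: 63.4
```

```bash
python3 -m creep '[[[1,0,0,0,0,0,0],[1,0,0,0,0,0,0],[1,0,0,0,0,0,0],[1,0,0,0,0,0,0],[1,0,0,0,0,0,0]]]'; python3 -m creep '[[[1,0,-0.35,0.2,0,0,0],[1,0,-0.43,0.25,0,0,0],[1,0,-0.43,0.25,0,0,0],[1,0,-0.43,0.25,0,0,0],[1,0,0,0.6,0,0,0],[1,0,0,0.6,0,0,0],[1,0,0,0.6,0,0,0]]]'
python3 - <<'E'
from h import *
to((432,-10,230),(1,0,0),(0,0,-1),8)
s=snap('scene','s4.png');snap('side','d4.png')
a=cv2.imread('pics/s4.png');b=cv2.imread('pics/d4.png')
A=np.hstack([cv2.resize(a[210:300,320:400],(320,360)),cv2.resize(b[240:330,280:360],(320,360))])
cv2.imwrite('pics/c4.png',A)
E
```

```text
t: 10.1
position: [432.7, -12.8, 64.8]
eef_rot: [-0.354, 0.612, 0.61, 0.357]
force: [0.0, 0.2, -0.1]
width: 85.4
grip_force: 0.0
t: 10.98
position: [432.5, -111.2, 230.9]
eef_rot: [-0.354, 0.612, 0.61, 0.357]
force: [-0.0, 0.5, -0.6]
width: 85.4
grip_force: 0.0
mm [ -0.5 101.2  -0.9] deg [-60.4   0.3   0.2] | per row of 8 [-0.001  0.211 -0.002] [-0.0629  0.0003  0.0002]
```

View pics/c4.png

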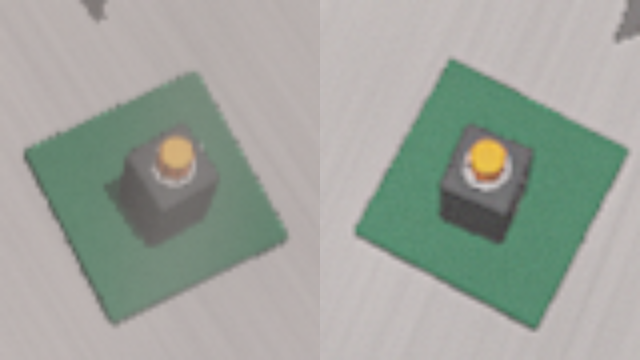

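The fitting stands upright on the green plate, nipple at about scene (364,247) and side (322,279). Now computing the store geometry.

```bash
python3 - <<'E'
from h import *
print('nip',px('scene',364,247.5,122),px('side',321.8,278.8,122))
def tri(a,b):
    M=[];v=[]
    for n,(u,w) in(('scene',a),('side',b)):
        f,cx,cy,p,Rm=cam(n); d=Rm@np.array([(u-cx)/f,(w-cy)/f,1]); d/=np.linalg.norm(d); Q=np.eye(3)-np.outer(d,d); M.append(Q);v.append(Q@p)
    return np.linalg.solve(sum(M),sum(v)).round(1)
print('bar',tri((357,385),(182,341)),tri((409,461),(140,424)))
a=cv2.imread('pics/s4.png');b=cv2.imread('pics/d4.png')
cv2.imwrite('pics/c5.png',np.hstack([cv2.resize(a[290:480,270:510],(400,317)),cv2.resize(b[285:480,75:315],(400,325))[:317]]))
E
```

```text
nip [432.3  -5.1 122. ] [432.1  -4.  122. ]
bar [607.8 225.6 231.5] [600.4 369.8 254.7]
```

View pics/c5.png

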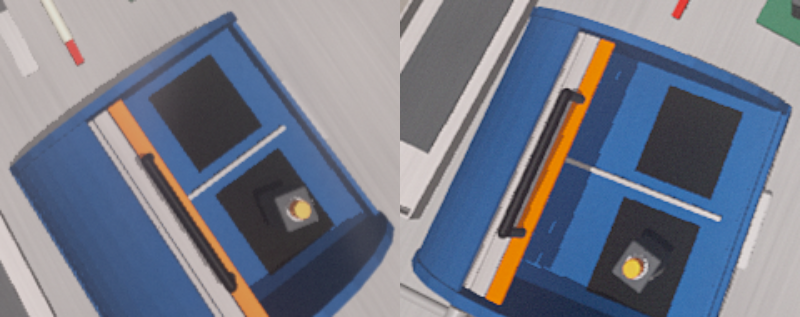

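```bash
python3 - <<'E'
from h import *
k=.6
for n,o,L in(('scene',(270,290),[(150,97),(210,55),(258,130),(203,172)]),('side',(75,285),[(270,87),(342,112),(313,198),(238,170)])):
    P=np.array([px(n,o[0]+u*k,o[1]+v*k*(1 if n=='scene' else 195/325/.6),75) for u,v in L]); print(n,P[:,:2].tolist(),P.mean(0))
for u,v in((240,35),(385,210)): print('sill',px('scene',270+u*k,290+v*k,105))
for u,v in((382,120),(330,300)): print('sill',px('side',75+u*k,285+v*k,105))
for z in(240,260,270): print(z,px('scene',383,423,z),px('side',161,382,z), 'edge',px('scene',270+190*k,290+205*k,z-35),px('side',75+160*k,285+170*k,z-35))
E
```

```text
scene [[550.8, 170.5], [454.7, 165.7], [455.6, 275.7], [543.6, 281.7]] [501.175 223.4    75.   ]
side [[551.0, 172.2], [454.4, 164.5], [444.5, 271.1], [542.7, 277.8]] [498.15 221.4   75.  ]
sill [413.9 165.7 105. ]
sill [385.4 427.2 105. ]
sill [403.1 155.8 105. ]
sill [378.1 360.8 105. ]
240 [603.8 301.9 240. ] [605.3 299.2 240. ] edge [590.3 292.9 205. ] [595.2 303.  205. ]
260 [605.3 299.7 260. ] [599.5 297.4 260. ] edge [592.1 290.9 225. ] [589.8 301.1 225. ]
270 [606.1 298.6 270. ] [596.5 296.4 270. ] edge [593.  289.9 235. ] [587.1 300.2 235. ]
```

```bash
python3 -m creep '[[[1,0,0.22,0,-0.0629,0,0],[1,0,0.22,0,-0.0629,0,0],[1,0,0.22,0,-0.0629,0,0],[1,0,0.22,0,-0.0629,0,0],[1,0,0.22,0,-0.0629,0,0],[1,0,0.22,0,-0.0629,0,0],[1,0,0.22,0,-0.0629,0,0],[1,0,0.22,0,-0.0629,0,0]]]'
python3 - <<'E'
from h import *
s=snap('wrist','w2.png')
to((432,-4.5,80),(1,0,0),(0,0,-1),5);print(s['qpos'])
for P in ((412,-24.5,97),(452,-24.5,97),(412,15.5,97),(452,15.5,97),(432,-4.5,122)): print(P,proj('wrist',P,s))
im=cv2.imread('pics/w2.png'); cv2.imwrite('pics/w2s.png',cv2.resize(im,(512,384)))
E
```

```text
t: 12.08
position: [432.3, -5.3, 229.5]
eef_rot: [0.003, 0.707, 0.707, 0.0]
force: [0.1, -0.1, -0.5]
width: 85.2
grip_force: 0.0
mm [  -0.2   -2.6 -149.6] deg [ 0.2  0.3 -0.3] | per row of 5 [-0.001 -0.009 -0.499] [ 0.0004  0.0006 -0.0005]
[-0.03618205  0.10605252  1.89822302 -0.00431652  1.13175554 -0.03533421]
(412, -24.5, 97) (np.float64(282.7), np.float64(269.1))
(452, -24.5, 97) (np.float64(345.8), np.float64(269.1))
(412, 15.5, 97) (np.float64(281.4), np.float64(206.8))
(452, 15.5, 97) (np.float64(347.1), np.float64(206.8))
(432, -4.5, 122) (np.float64(314.4), np.float64(249.9))
```

View pics/w2.png

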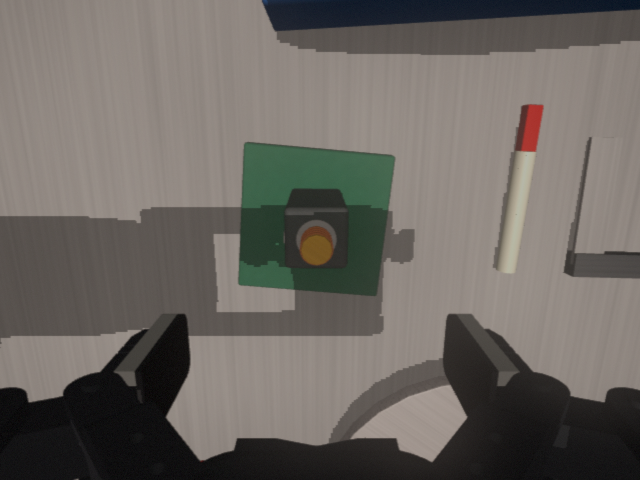

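The fitting's top face is at columns 284–348, rows 207–269, which matches the prediction. Descending and gripping.

```bash
python3 -m creep '[[[1,0.01,0,-0.6,0,0,0],[1,0,0,-0.6,0,0,0],[1,0,0,-0.6,0,0,0],[1,0,0,-0.5,0,0,0],[1,0,0,-0.18,0,0,0],[1,0,0,0,0,0,0]]]'
python3 -m creep '[[[-1,0,0,0,0,0,0],[-1,0,0,0,0,0,0],[-1,0,0,0,0,0,0],[-1,0,0,0,0,0,0],[-1,0,0,0,0,0,0],[-1,0,0,0,0,0,0]]]'
```

```text
t: 12.88
position: [433.0, -5.9, 80.6]
eef_rot: [0.001, 0.707, 0.707, 0.001]
force: [0.2, -0.4, 0.1]
width: 85.1
grip_force: 0.0
t: 13.62
position: [433.6, -5.6, 82.0]
eef_rot: [0.002, 0.707, 0.707, 0.002]
force: [-1.3, 0.1, 6.7]
width: 39.0
grip_force: 60.2
```

```bash
python3 -m creep '[[[-1,0,0,0.4,0,0,0],[-1,0,0,0.75,0,0,0],[-1,0,0,0.85,0,0,0],[-1,0,0,0.85,0,0,0],[-1,0,0,0.85,0,0,0],[-1,0,0,0.6,0,0,0]]]'
python3 -m creep '[[[-1,0.185,0.5,0,0,0,0],[-1,0.185,0.7,0,0,0,0],[-1,0.185,0.7,0,0,0,0],[-1,0.185,0.7,0,0,0,0],[-1,0.185,0.7,0,0,0,0],[-1,0.185,0.5,0,0,0,0],[-1,0,0,0,0,0,0]]]'
python3 - <<'E'
from h import *
to((500,221,215),(1,0.06,0),(0,0,-1),3)
s=snap('wrist','w3.png')
E
```

```text
t: 14.38
position: [433.2, -5.6, 341.3]
eef_rot: [0.003, 0.707, 0.707, 0.003]
force: [0.6, -0.3, -2.8]
width: 38.8
grip_force: 61.6
t: 15.25
position: [499.9, 224.1, 337.8]
eef_rot: [0.001, 0.706, 0.708, 0.001]
force: [0.1, -0.5, -2.9]
width: 39.2
grip_force: 61.6
mm [ 1.000e-01 -3.100e+00 -1.228e+02] deg [0.  0.2 3.2] | per row of 3 [ 0.    -0.017 -0.682] [0.     0.0006 0.009 ]
```

View pics/w3.png

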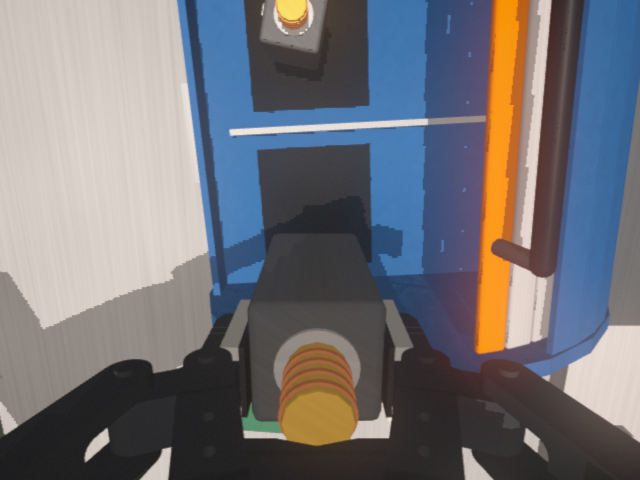

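The pad is centred at about column 315, in line with the held fitting; the stored one at (292,15) is clear. Lowering it.

```bash
python3 -m creep '[[[-1,0,-0.02,-0.6,0,0,0.009],[-1,0,-0.02,-0.6,0,0,0.009],[-1,0,0,-0.6,0,0,0.009],[-1,0,0,-0.6,0,0,0],[-1,0,0,-0.45,0,0,0],[-1,0,0,-0.2,0,0,0],[-1,0,0,-0.07,0,0,0],[-1,0,0,0,0,0,0]]]'
```

```text
t: 16.3
position: [500.4, 219.9, 152.7]
eef_rot: [0.002, 0.687, 0.727, 0.003]
force: [-0.5, -0.4, -2.4]
width: 39.1
grip_force: 61.5
```

```bash
python3 -m creep '[[[-1,0,0.02,-0.05,0,0,0],[-1,0,0,-0.04,0,0,0],[-1,0,0,0,0,0,0]]]';python3 -m creep '[[[-1,0,0,-0.04,0,0,0],[-1,0,0,0,0,0,0]]]'
```

```text
t: 16.68
position: [499.8, 221.2, 146.5]
eef_rot: [0.002, 0.686, 0.727, 0.002]
force: [-1.6, 0.4, -3.2]
width: 39.4
grip_force: 61.5
t: 16.92
position: [500.1, 221.3, 145.1]
eef_rot: [0.002, 0.687, 0.727, 0.003]
force: [-1.9, -1.0, 4.4]
width: 39.3
grip_force: 62.2
```

```bash
python3 -m creep '[[[1,0,0,0,0,0,0],[1,0,0,0,0,0,0],[1,0,0,0,0,0,0],[1,0,0,0,0,0,0],[1,0,0,0,0,0,0]]]';python3 -m creep '[[[1,0,0,0.3,0,0,0],[1,0,0,0.7,0,0,0],[1,0,0,0.7,0,0,0],[1,0,0,0.7,0,0,0],[1,0,0,0.7,0,0,0],[1,0,0,0,0,0,0]]]'
python3 - <<'E'
from h import *
snap('scene','s5.png');snap('side','d5.png');s=snap('wrist','w4.png');print(s['qpos'],s['position'])
a=cv2.imread('pics/s5.png');b=cv2.imread('pics/d5.png');c=cv2.imread('pics/w4.png')
cv2.imwrite('pics/c6.png',np.hstack([np.vstack([cv2.resize(a[290:480,270:510],(340,270)),cv2.resize(b[285:475,75:315],(340,270))]),cv2.resize(c,(460,345))[:0].reshape(-1,460,3) if 0 else cv2.copyMakeBorder(cv2.resize(c,(460,345)),0,195,0,0,cv2.BORDER_CONSTANT)]))
E
```

```text
t: 17.55
position: [499.9, 221.2, 144.1]
eef_rot: [0.002, 0.687, 0.727, 0.002]
force: [-0.4, 0.2, 0.2]
width: 85.3
grip_force: 0.0
t: 18.3
position: [501.2, 221.7, 333.8]
eef_rot: [0.004, 0.687, 0.727, 0.006]
force: [-0.8, -0.4, -0.3]
width: 85.1
grip_force: 0.0
[ 0.39644104  0.23148087  1.48448868 -0.00179333  1.42058047  0.33933909] [499.65620659 221.04602638 329.75991456]
```

View pics/c6.png

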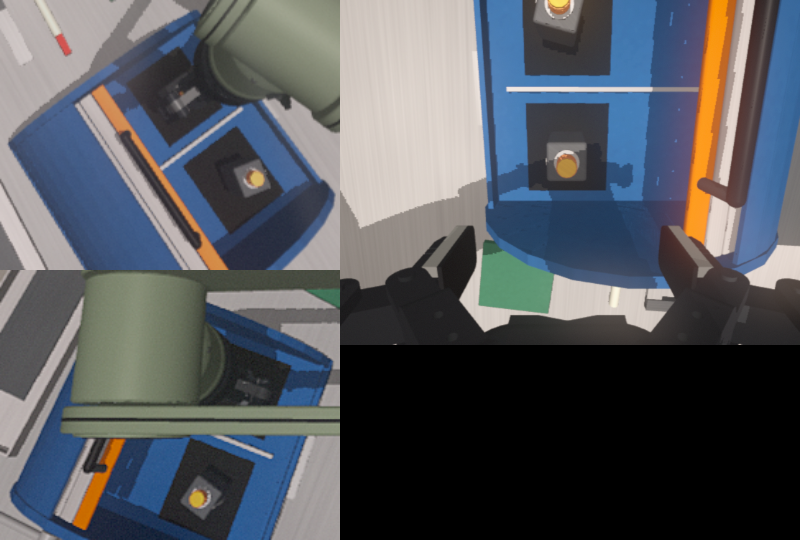

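The fitting stands near the pad's centre, with the stored one untouched. The bar runs from about (738,190) to (765,20) in the wrist inset. Next I locate the bar for a grip at its middle.

```bash
python3 - <<'E'
from h import *
s=arm.get_state();print(s['position'])
for u,v in((738,190),(765,20)): print(px('wrist',(u-340)*640/460,v*640/460,266,s))
to((600,297,345),(.998,.061,0),(0,0,-1),4)
E
```

```text
[499.34784957 220.91467872 328.86027922]
[608.8 234.2 266. ]
[603.2 333.2 266. ]
mm [100.7  76.1  16.1] deg [0.  0.2 0.2] | per row of 4 [0.419 0.317 0.067] [0.0001 0.0004 0.0004]
```

```bash
python3 -m creep '[[[1,0.43,0.32,0.1,0,0,0],[1,0.43,0.32,0.1,0,0,0],[1,0.43,0.32,0.1,0,0,0],[1,0.43,0.32,0,0,0,0],[1,0,0,-0.3,0,0,0],[1,0,0,-0.3,0,0,0],[1,0,0,0,0,0,0]]]'
python3 - <<'E'
from h import *
s=snap('wrist','w5.png'); to((604,298,273),(.998,.061,0),(0,0,-1),3)
for y in(235,298,366): 
  for z in (258,266,274): print(y,z,proj('wrist',(604-(y-298)*.06,y,z),s))
g=cv2.imread('pics/w5.png').max(axis=2)
for r in(40,100,160,220): print(r,[int(v) for v in g[r,200:440:6]])
E
```

```text
t: 19.32
position: [602.1, 297.5, 308.4]
eef_rot: [0.001, 0.687, 0.727, -0.001]
force: [0.7, 0.1, 0.1]
width: 85.5
grip_force: 0.0
mm [  1.4   0.3 -37.1] deg [0.1 0.1 0.2] | per row of 3 [ 0.008  0.001 -0.206] [0.0002 0.0003 0.0006]
235 258 (np.float64(320.3), np.float64(411.6))
235 266 (np.float64(320.5), np.float64(422.8))
235 274 (np.float64(320.7), np.float64(435.0))
298 258 (np.float64(320.3), np.float64(287.7))
298 266 (np.float64(320.5), np.float64(294.7))
298 274 (np.float64(320.7), np.float64(302.3))
366 258 (np.float64(320.3), np.float64(125.5))
366 266 (np.float64(320.5), np.float64(125.5))
366 274 (np.float64(320.7), np.float64(125.5))
40 [103, 105, 102, 104, 104, 103, 102, 102, 101, 102, 101, 102, 102, 103, 103, 237, 243, 243, 244, 244, 244, 242, 173, 223, 221, 222, 221, 219, 212, 201, 216, 162, 131, 161, 161, 158, 158, 157, 157, 158]
100 [53, 54, 54, 55, 56, 57, 58, 62, 157, 161, 163, 161, 164, 162, 164, 230, 244, 244, 245, 245, 245, 240, 189, 225, 222, 222, 218, 219, 184, 222, 215, 134, 161, 161, 160, 161, 160, 159, 159, 157]
160 [39, 54, 56, 55, 56, 58, 59, 61, 67, 166, 165, 165, 167, 165, 167, 208, 244, 244, 244, 91, 94, 110, 96, 93, 218, 218, 218, 219, 177, 219, 213, 131, 162, 161, 161, 161, 161, 162, 154, 153]
220 [168, 170, 168, 170, 169, 169, 169, 168, 169, 169, 169, 168, 170, 170, 169, 134, 244, 244, 244, 82, 86, 95, 85, 81, 156, 158, 157, 154, 149, 156, 134, 114, 162, 161, 161, 160, 160, 159, 155, 154]
```

```bash
python3 -m creep '[[[1,0.065,0,-0.2,0,0,0],[1,0,0,-0.2,0,0,0],[1,0,0,-0.2,0,0,0],[1,0,0,-0.03,0,0,0],[1,0,0,0,0,0,0]]]'
python3 -m creep '[[[-1,0,0,0,0,0,0],[-1,0,0,0,0,0,0],[-1,0,0,0,0,0,0],[-1,0,0,0,0,0,0],[-1,0,0,0,0,0,0],[-1,0,0,0,0,0,0],[-1,0,0,0,0,0,0]]]'
```

```text
t: 20.0
position: [607.0, 298.0, 274.3]
eef_rot: [0.002, 0.687, 0.727, 0.002]
force: [-0.1, 0.4, 0.0]
width: 85.6
grip_force: 0.0
t: 20.88
position: [607.0, 298.0, 274.5]
eef_rot: [0.002, 0.687, 0.727, 0.002]
force: [-0.5, -0.5, 2.1]
width: 9.1
grip_force: 58.5
```

```bash
python3 -m creep '[[[0,0,0,0,0,0,0],[0,0,0,0,0,0,0],[0,0,0,-0.06,0,0,0],[0,0,0,-0.06,0,0,0],[0,0,0,0,0,0,0]]]'
python3 -m creep '[[[-1,0,0,0,0,0,0],[-1,0,0,0,0,0,0],[-1,0,0,0,0,0,0],[-1,0,0,0,0,0,0],[-1,0,0,0,0,0,0],[-1,0,0,0,0,0,0],[-1,0,0,0,0,0,0]]]'
```

```text
t: 21.5
position: [606.8, 297.8, 266.5]
eef_rot: [0.002, 0.687, 0.727, 0.002]
force: [-0.5, -0.8, 0.7]
width: 42.6
grip_force: 0.0
t: 22.38
position: [607.1, 298.0, 267.4]
eef_rot: [0.002, 0.687, 0.727, 0.002]
force: [-0.4, -0.2, 2.1]
width: 9.6
grip_force: 58.5
```

```bash
python3 - <<'E'
import numpy as np
a=np.linspace(1.80,.262,17); X=-195*np.cos(a);Z=195*np.sin(a)
for i in range(16): dx,dz=(X[i+1]-X[i])/60,(Z[i+1]-Z[i])/60; print(round(a[i+1],3),np.round([dx*.998,dx*.061,dz],3))
E
```

```text
1.704 [-0.307 -0.019  0.056]
1.608 [-0.311 -0.019  0.027]
1.512 [-0.312 -0.019 -0.003]
1.416 [-0.31  -0.019 -0.033]
1.319 [-0.305 -0.019 -0.063]
1.223 [-0.298 -0.018 -0.092]
1.127 [-0.288 -0.018 -0.12 ]
1.031 [-0.275 -0.017 -0.147]
0.935 [-0.259 -0.016 -0.173]
0.839 [-0.242 -0.015 -0.197]
0.743 [-0.222 -0.014 -0.22 ]
0.647 [-0.199 -0.012 -0.24 ]
0.55 [-0.176 -0.011 -0.258]
0.454 [-0.15  -0.009 -0.274]
0.358 [-0.123 -0.008 -0.287]
0.262 [-0.095 -0.006 -0.297]
```

```bash
python3 -m creep '[[[-1,-0.307,-0.019,0.056,0,0,0],[-1,-0.311,-0.019,0.027,0,0,0],[-1,-0.312,-0.019,-0.003,0,0,0],[-1,-0.31,-0.019,-0.033,0,0,0],[-1,0,0,0,0,0,0]]]'
```

```text
t: 23.0
position: [532.3, 293.7, 270.6]
eef_rot: [0.002, 0.686, 0.727, 0.003]
force: [-1.8, 1.6, 3.5]
width: 9.3
grip_force: 59.7
```

```bash
python3 -m creep '[[[-1,-0.305,-0.019,-0.063,0,0,0],[-1,-0.298,-0.018,-0.092,0,0,0],[-1,-0.288,-0.018,-0.12,0,0,0],[-1,-0.275,-0.017,-0.147,0,0,0],[-1,0,0,0,0,0,0]]]'; python3 -m creep '[[[-1,-0.259,-0.016,-0.173,0,0,0],[-1,-0.242,-0.015,-0.197,0,0,0],[-1,0,0,0,0,0,0]]]'
```

```text
t: 23.62
position: [462.2, 289.8, 244.5]
eef_rot: [0.001, 0.686, 0.727, 0.002]
force: [-1.5, 3.5, -0.1]
width: 10.2
grip_force: 59.2
t: 24.0
position: [432.5, 288.1, 222.2]
eef_rot: [0.001, 0.687, 0.727, 0.002]
force: [-1.1, 5.7, -1.7]
width: 9.6
grip_force: 59.7
```

```bash
python3 -m creep '[[[-1,-0.222,-0.014,-0.22,0,0,0],[-1,-0.199,-0.012,-0.24,0,0,0],[-1,-0.176,-0.011,-0.258,0,0,0],[-1,0,0,0,0,0,0]]]'; python3 -m creep '[[[-1,-0.15,-0.009,-0.274,0,0,0],[-1,-0.123,-0.008,-0.287,0,0,0],[-1,0,0,0,0,0,0]]]'
```

```text
t: 24.5
position: [398.6, 286.2, 178.8]
eef_rot: [0.002, 0.686, 0.727, 0.004]
force: [4.5, 4.8, -6.7]
width: 9.4
grip_force: 60.2
t: 24.88
position: [383.1, 285.2, 145.3]
eef_rot: [0.003, 0.686, 0.727, 0.004]
force: [5.9, 4.1, -5.3]
width: 9.6
grip_force: 60.4
```

```bash
python3 -m creep '[[[-1,-0.06,-0.004,-0.19,0,0,0],[-1,-0.035,-0.002,-0.107,0,0,0],[-1,0,0,0,0,0,0]]]'; python3 -m creep '[[[-1,-0.01,0,-0.06,0,0,0],[-1,0,0,0,0,0,0]]]'
```

```text
t: 25.25
position: [378.5, 285.1, 131.0]
eef_rot: [0.004, 0.686, 0.727, 0.006]
force: [4.1, -0.6, 18.1]
width: 9.5
grip_force: 62.3
t: 25.5
position: [378.5, 285.1, 130.7]
eef_rot: [0.004, 0.686, 0.727, 0.008]
force: [-1.0, -5.3, 44.0]
width: 9.8
grip_force: 65.0
```

```bash
python3 -m creep '[[[-1,0,0,0.05,0,0,0],[-0.5,0,0,0,0,0,0],[-0.5,0,0,0,0,0,0],[-0.5,0,0,0,0,0,0]]]'; python3 -m creep '[[[-0.5,0,0,0.1,0,0,0],[-0.5,0,0,0.3,0,0,0],[-0.5,0,0,0.5,0,0,0],[-0.5,-0.3,0,0.5,0,0,0]]]'
python3 -m creep '[[[-0.5,-0.3,-0.8,0.5,0,0,0],[-0.5,0,-0.8,0.5,0,0,0],[-0.5,0,-0.8,0.5,0,0,0],[-0.5,0,-0.8,0,0,0,0],[-0.5,0,-0.8,0,0,0,0],[-0.5,0,-0.8,0,0,0,0],[-0.5,0,0,0,0,0,0]]]'
python3 - <<'E'
from h import *
snap('scene','s6.png');snap('side','d6.png')
o=np.array([562.4,297.4]);ex=np.array([.998,.061])
for n,f in(('scene','s6.png'),('side','d6.png')):
    im=cv2.imread('pics/'+f)
    for t in(0,.05,.1,.2):
        p=o-195*np.cos(t+.262)*ex; u,v=proj(n,(*p,75+195*np.sin(t+.262))); print(n,t,u,v)
    u0,v0=proj(n,(*(o-188*ex),125.5)); u1,v1=proj(n,(*(o-100*ex),200))
    for k in np.arange(-.3,.4,.05): 
        x=int(round(u0+(u1-u0)*k));y=int(round(v0+(v1-v0)*k)); print((x,y),im[y,x].tolist() if 0<=y<480 and 0<=x<640 else None,end=' ')
    print()
E
```

```text
t: 26.0
position: [373.9, 283.1, 126.5]
eef_rot: [0.002, 0.686, 0.727, 0.001]
force: [2.5, -1.4, 1.7]
width: 21.5
grip_force: 1.5
t: 26.5
position: [355.2, 283.3, 211.5]
eef_rot: [0.001, 0.687, 0.727, 0.0]
force: [0.1, -0.1, -0.3]
width: 21.1
grip_force: 0.0
t: 27.38
position: [336.6, -6.3, 300.9]
eef_rot: [0.001, 0.689, 0.725, 0.001]
force: [-0.4, 0.9, 0.6]
width: 21.5
grip_force: 0.0
scene 0 465.7 349.8
scene 0.05 466.0 350.2
scene 0.1 466.1 350.7
scene 0.2 465.8 352.3
(473, 343) [170, 171, 179] (472, 344) [170, 172, 179] (471, 345) [168, 170, 177] (469, 346) [169, 171, 180] (468, 347) [167, 169, 177] (467, 349) [158, 159, 166] (466, 350) [81, 82, 86] (464, 351) [91, 92, 97] (463, 352) [85, 85, 92] (462, 354) [162, 163, 170] (461, 355) [166, 168, 176] (459, 356) [164, 165, 173] (458, 357) [166, 168, 175] (457, 358) [164, 165, 173] 
side 0 290.5 427.2
side 0.05 288.9 427.0
side 0.1 287.1 426.7
side 0.2 282.6 425.7
(305, 432) [162, 163, 168] (302, 431) [160, 159, 166] (300, 430) [157, 158, 164] (298, 430) [161, 162, 166] (295, 429) [166, 167, 174] (293, 428) [164, 167, 173] (290, 427) [50, 48, 50] (288, 426) [68, 66, 67] (285, 426) [160, 164, 170] (283, 425) [100, 100, 108] (281, 424) [155, 98, 61] (278, 423) [111, 73, 59] (276, 423) [155, 103, 64] (273, 422) [135, 91, 92]
```

```bash
python3 -c "
from station import arm
print(arm.hand_in())"
```

```text
the job is handed in; nothing more can be done
None
```

I handed the job in at about 27 s: the fitting went from the turntable to the green plate and then onto the free-bay pad, and I pulled the door down until it hit its stop (I estimate 0.02–0.03 rad from shut; limit 0.05), but I got no verdict back, did not check the mates, marker and square again at the end, and viewed 11 pictures, one over the limit of 10.

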